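Clear the jammed cell dispenser and test a cell

ROBOT

A 7-joint arm with a two-finger parallel gripper is mounted at the origin on the work surface. World frame = base frame: x ahead of the robot, y to its left, z up, the work surface at z = 0. Lengths are in mm, angles in rad, forces in N, time in s.
With the tool pointing down it reaches from about 400 to 875 mm from the base axis. Payload 6.5 kg.
Tool frame: the origin (TCP) lies at the very end of the fingers, on their centre line; the grasp point (between the pads) lies 19 mm behind it; z points along the fingers, y is the line along which they close (so a half turn about z gives the same grasp; the last joint's range is limited). The gripper opens to 88 mm and grips with 3 to 60 N. Pads are 18 mm wide; open, the fingers measure 123 mm over their backs; the gripper's body (75 mm by 187 mm) begins 45 mm behind the grasp point.
Start: joints at [1.159, 0.536, -0.004, 1.538, 0.003, 1.067, -0.071], TCP at [220.313, -611.517, 238.716] pointing down, gripper open.
Joint ranges: [-2.7, 2.7], [-0.37, 2.16], [-1.27, 1.26], [0.24, 2.4], [-1.31, 4.45], [0.19, 1.91], [-2.76, 2.76]. Speed limits (rad/s): [2.39, 2.39, 3.14, 3.14, 3.14, 3.14, 3.14].

INTERFACE

Orientations are given as a unit quaternion [w, x, y, z].
In Python, from cell import monitor, viewer, ticket, spot_in, regions_of gives the robot as it stands.
- The arm moves only by the shell command python3 -m jog 'ROWS' [OPENING]. ROWS is JSON, a list of rows, each an object of numbers: "x", "y", "z": the shift along the tool's x, y, z in cm; "spin": the turn about the tool's z in degrees. A call has 1 to 10 rows; each row is the pose to reach, as a shift and turn from the pose commanded when the call began, along the tool's axes at that moment; what a row does not reach only later rows make up. A row lasts 1/8 s, in which the tool goes at most 62.5 mm and 10.7 degrees, less where a joint would pass 70% of its speed; a pose out of reach is approached as far as the arm can. A call with a gripper value outside its range is refused whole. OPENING is the closure, from 0 (fully open) to 1 (shut), set as the call begins (- or left out, the last holds). The fingers move at their own pace and stop on an object; the grip force is fixed at half the most. Time passes only in rows, so rows that repeat a pose let the fingers close. It gives the time, the measured TCP pose, the force, the opening and the grip force at its end, in the units of the state.
- monitor.sense(): the state, without advancing time (a new reading comes with each control period).
- viewer.snapshot(name): name is "scene" or "top"; returns a dict with "image" (480x640x3 uint8, red, green, blue), "fx", "fy", "cx", "cy" (pixels), "position" and "orientation" of the camera in the world. Camera axes: x right, y down, z forward; pixel columns grow to the right and rows downward; lengths in mm; the calibration is good to about 2 mm. A picture is of the moment at which its call begins. There is no depth.
- ticket.job_done(): hands the job in; it is judged then, once.
Trained networks look in a picture, given as the dict that the camera call returned (one of the last four; its "shot" number tells which), for a name from the list of things; names that differ only in an ending like _2 or _b are one class to them, and where a whole thing is asked for, a point or a joint stands for the part that bears it (a point fixed in the world has none). Each returns a list of dicts, best first, with "p" (0 to 1); they miss things now and then, are a little off and sometimes report something else, mostly with a low value. They report only what shows in the picture. A call takes as long as a camera call. They do not tell look-alikes from the thing itself.
- spot_in(name, picture): "bbox" ([left, top, width, height] in pixels, round what is visible of it).
- regions_of(name, picture): "pixels" (480x640 bool, what is visible of it) and "bbox" ([left, top, width, height] in pixels, round what is visible of it).
The state is a dict: "time": time; "qpos": joint angles; "qd": joint speeds; "tau": joint torques, N m; "tool_pos": TCP position; "ee_rot": TCP orientation; "force": force on the tool from outside, world axes, zero at the start; "moment": the same for the moment, N m; "width": opening from 0.0 (shut) to 1.0 (fully open); "grasp_force": force on a finger pad.
Only numpy, scipy, OpenCV 4.12 (cv2) and the standard library are available. Lean on these libraries where they do the work, as an engineer would, in place of code of your own. Each camera call takes 0.05 s, during which the arm holds its last target. There are 200 camera calls.

TASK

The battery dispenser at the radio desk is jammed: the orange cell has caught on the cheek beside the gate, under the clear deck. Nudge it back into line with the opening so that all three cells roll down into the pick-up tray and come to rest, then lay the orange cell gently in the tester's white cradle, centred and resting in both saddles, let go, and leave the other two cells in the tray. Do not disturb the other things on the desk.

Things in the scene. Friction and masses are not known exactly. Their poses are not given: they have to be found in the camera images.
- dispenser: Fixed cell dispenser; origin on the table under the middle of its gate, z up. One plane slopes down towards its -y at 0.16 rad: its surface is 34 mm + 0.161*y over the table, from y = +112 mm (hopper) to -102 mm (pick-up tray), 136 mm wide in x, with edge rails 3 mm high at x = +-62 to +-68 mm. Its open -x side faces roughly the world's -y.
- gate (a point): Middle of the dispenser's gate, on the slope's surface 34 mm over the table; axes of the dispenser. Two yellow cheeks 9 mm high and 8 mm thick (y -8 to 0) leave an opening from x = -36 to +36 mm. Cells wait on the +y side and roll down to -y.
- deck_edge (a point): Middle of the -x edge of the clear level deck over the hopper, on its top, 118 mm over the table; axes of the dispenser. The deck is 6 mm thick, 124 mm in x by 114 mm in y. The space below it is open to -x except for a post 8 mm thick 52 mm to +y of here; a tool tilted 40 to 48 degrees reaches in below the edge. A meter 35 mm high stands on it, 75 mm and more to +x.
- tray_stop (a point): Where the lowest cell's centre comes to rest if it rolled straight down the middle of the open pick-up tray, against a stop strip 100 mm wide in x and 9 mm high; axes of the dispenser. The cells swing as they come off the cheek: the orange one may end up to 37 mm off the middle in x (mostly to -x) and turned by up to 0.3 rad. The others touch it on the +y side; its two ends stand free to be gripped.
- orange_cell_center (a point): Centre of the orange cell, 26 mm diameter, 50 mm long, about 70 g; x along the cell. At the start it lies along the dispenser's x, 15 to 20 mm of its -x end caught above the -x cheek. Pushed about 25 to 30 mm to the dispenser's +x (about 1 N) to lie between the cheeks, it rolls down once let go and the others follow; if it hangs askew, push its -x end on; over 10 mm past the middle it catches on the other cheek.
- blue_cell_center (a point): Centre of the blue cell, same size and axes, waiting behind the orange one, in line with the opening within 3 mm
- green_cell_center (a point): Centre of the green cell, same size and axes, waiting behind the blue one, in line with the opening within 3 mm
- tester_seat (a point): Where the centre of a cell lies when seated in the cradle of the fixed black tester; x along the seated cell (either way round), z up. Two white V saddles (45 degree sides, about 44 mm wide over the top), 6 mm thick, stand 10 mm either side of here along x, their tops at this height. The tester's body is 115 x 85 x 28 mm, its top 22 mm below here. The cell's ends overhang the saddles by 12 mm.
- mug: blue mug, 80 mm across, 90 mm high, with a handle; bystander; origin under its centre
- pencup: grey cup of pens, 74 mm across, 145 mm high; bystander; origin under its centre
- phone: keypad phone lying flat, 48 x 112 x 14 mm; bystander; origin under its centre
- marker: white marker with a blue cap lying flat, 115 mm long, 16 mm thick; bystander; origin under it, 50 mm from the cap's end
- handheld: black handheld radio standing upright, 38 x 58 x 115 mm plus a 70 mm aerial; bystander; origin under its centre
- grey_cell: grey spent cell standing on end, 26 mm across, 50 mm high; bystander; origin under its centre
- orange_cell: the orange cell's body, its origin and axes the same as those of the point at its centre
- blue_cell: the blue cell's body, same origin and axes as its centre point
- green_cell: the green cell's body, same origin and axes as its centre point
- tester: the tester's fixed body, origin on the table under the seat point, same axes as it
Mind the look-alikes: they are no part of the job. Leave any brown or yellow look-alike of the tester alone.

How it is judged:
By the outcome, as a careful person would: the job done as asked, in the order asked, and still so for the second after the job is handed in, with the robot touching nothing.
It also fails if it takes over 64 s, if anything falls off the work surface, if the arm or the gripper's body presses on something with over 40 N, if the wrist force passes 120 N, or if a joint passes its speed limit or range.

## Working session

There is one attempt and no reset: what is moved stays moved. The work goes in short steps, Python scripts to look and compute and a shell command to move; the robot and the scene stay as the last step left them, time stands still between calls to the robot, and variables do not carry over. Pictures are saved under pics/ and viewed, at most 10 in all, crops included, and the job is handed in when it is done.

```bash
ls; mkdir -p pics; python3 - <<'E'
from cell import monitor, viewer, spot_in
import cv2,numpy as np
print(monitor.sense())
for n in ("scene","top"):
    p=viewer.snapshot(n)
    cv2.imwrite(f"pics/{n}0.png",p["image"][:,:,::-1])
    print(n,{k:v for k,v in p.items() if k!="image"})
    for t in ["dispenser","orange_cell","blue_cell","green_cell","tester","mug","pencup","handheld","grey_cell","phone","marker"]:
        print(t,[(np.round(d["bbox"]).tolist(),round(d["p"],2)) for d in spot_in(t,p)[:3]])
E
```

```text
pics
{'time': 0.0, 'qpos': array([ 1.15879896,  0.53714786, -0.00446816,  1.53883882,  0.00260356,
        1.06729758, -0.07118574]), 'qd': array([-9.87293586e-05, -6.55849495e-04, -3.37099687e-04, -7.70435494e-04,
        1.01525908e-03, -1.17742069e-03, -5.40516789e-04]), 'tau': array([-1.29453867e-03, -5.70974958e+01,  9.90313925e-01, -2.51601130e+01,
       -5.63284534e-02,  1.78432051e-02,  1.54980435e-04]), 'tool_pos': array([ 220.11311039, -610.95893871,  237.86403043]), 'ee_rot': array([-8.18855419e-04,  9.85080129e-01,  1.72094245e-01, -1.99883597e-04]), 'force': array([ 0.12566977, -0.14001025, -0.59639742]), 'moment': array([0.01777644, 0.00774465, 0.02356233]), 'grasp_force': 0.0, 'width': 0.9987483545785941}
scene {'fx': 561.6975286297494, 'fy': 561.6975286297494, 'cx': 319.179256182478, 'cy': 237.52834079502517, 'position': array([1403.41768683,  453.57374225,  810.61208068]), 'orientation': array([-0.24827272,  0.49255712,  0.75089512, -0.36318682]), 'shot': 1}
dispenser [([289.0, 204.0, 118.0, 117.0], 0.74)]
orange_cell [([325.0, 245.0, 26.0, 23.0], 0.56)]
blue_cell [
[... 642 characters left out ...]
'orientation': array([-0.02019499,  0.71027903, -0.70301657,  0.02938642]), 'shot': 2}
dispenser [([248.0, 183.0, 77.0, 87.0], 0.57), ([422.0, 224.0, 43.0, 49.0], 0.57)]
orange_cell []
blue_cell []
green_cell []
tester [([422.0, 224.0, 42.0, 48.0], 0.76), ([272.0, 289.0, 40.0, 49.0], 0.76), ([386.0, 284.0, 48.0, 46.0], 0.57)]
mug [([155.0, 229.0, 39.0, 43.0], 0.74), ([365.0, 150.0, 24.0, 25.0], 0.31)]
pencup [([162.0, 160.0, 37.0, 33.0], 0.77)]
handheld [([361.0, 149.0, 28.0, 24.0], 0.79)]
grey_cell [([440.0, 163.0, 15.0, 13.0], 0.43), ([251.0, 181.0, 78.0, 91.0], 0.22)]
phone [([209.0, 267.0, 42.0, 35.0], 0.62), ([365.0, 240.0, 17.0, 39.0], 0.53)]
marker [([364.0, 239.0, 18.0, 39.0], 0.71)]
```

```bash
python3 - <<'E'
import cv2
a=cv2.imread("pics/scene0.png")[150:330,140:420]; b=cv2.imread("pics/top0.png")[140:350,140:480]
cv2.imwrite("pics/s1.png",cv2.resize(a,None,fx=2.85,fy=2.85,interpolation=2)); cv2.imwrite("pics/t1.png",cv2.resize(b,None,fx=2.35,fy=2.35,interpolation=2))
E
```

```text
(no output)
```

View pics/s1.png

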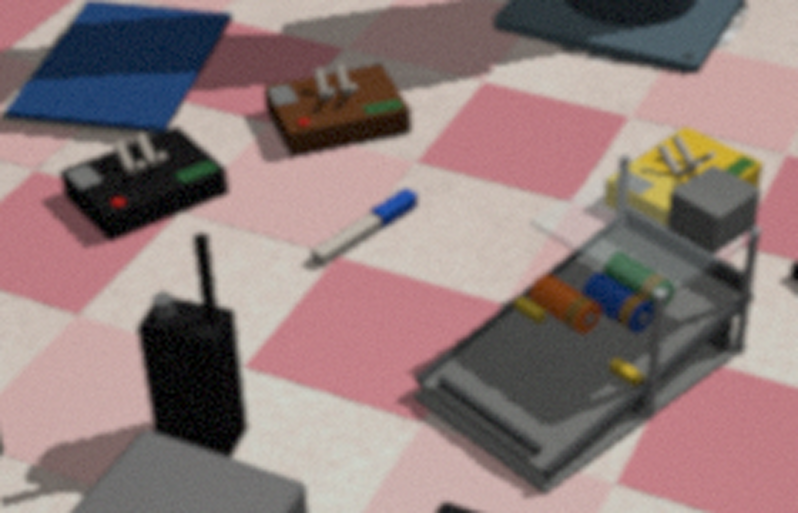

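View pics/t1.png

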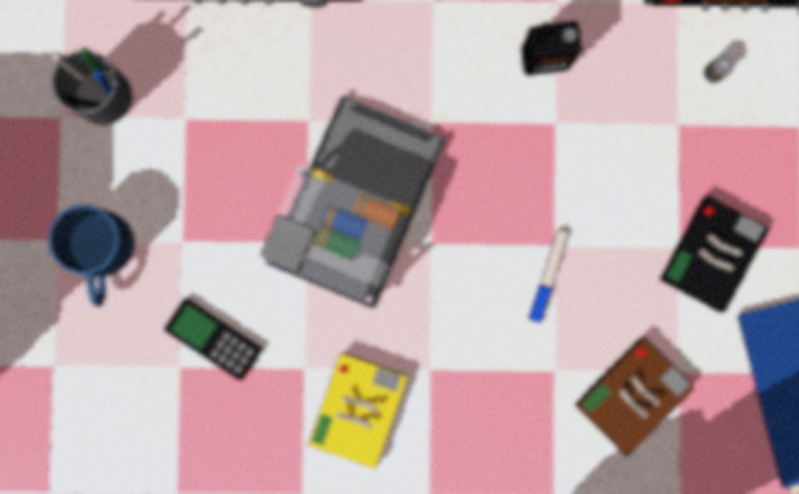

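The scene view shows the dispenser at about (348,262), the black tester at about (191,215), and the brown and yellow look-alikes at (260,188) and (386,204). In the top view the dispenser is at about (290,226) and the black tester at (443,248). The orange cell at about (300,230) sits on the right-hand cheek, which is the -x side. The jog rows have no tilt term, so I'll check the tool's usage before planning.

```bash
cat > h.py <<'E'
import numpy as np,cv2
from scipy.spatial.transform import Rotation as R
from scipy.optimize import least_squares
from cell import monitor, viewer, spot_in, regions_of
def rot(q): return R.from_quat([q[1],q[2],q[3],q[0]])
def proj(p,X):
    c=rot(p["orientation"]).inv().apply(np.atleast_2d(X)-p["position"])
    return np.c_[p["fx"]*c[:,0]/c[:,2]+p["cx"],p["fy"]*c[:,1]/c[:,2]+p["cy"]]
def ray(p,uv):
    d=np.array([(uv[0]-p["cx"])/p["fx"],(uv[1]-p["cy"])/p["fy"],1]); return rot(p["orientation"]).apply(d)
def atz(p,uv,z):
    d=ray(p,uv); return p["position"]+d*(z-p["position"][2])/d[2]
def frame(x,y,a,L):  # local points -> world
    L=np.atleast_2d(L); c,s=np.cos(a),np.sin(a)
    return np.c_[x+c*L[:,0]-s*L[:,1],y+s*L[:,0]+c*L[:,1],L[:,2]]
E
python3 - <<'E'
from h import *
p=viewer.snapshot("top")
for c in [(443,248),(290,226)]: print(atz(p,c,28))
for n in ["dispenser","tester"]:
    for d in regions_of(n,p)[:3]:
        m=d["pixels"].astype(np.uint8); r=cv2.minAreaRect(cv2.findNonZero(m)); print(n,d["p"],r, m.sum())
print([a for a in rot(monitor.sense()["ee_rot"]).as_matrix().T])
E
```

```text
[ 491.6779021  -259.04764561   28.        ]
[548.32443578 166.37372889  28.        ]
dispenser 0.59 ((288.7536926269531, 224.7591552734375), (54.649078369140625, 79.9790267944336), 22.98871612548828) 4139
tester 0.78 ((291.4635009765625, 314.350341796875), (32.38015365600586, 43.05962371826172), 19.98310661315918) 1319
tester 0.77 ((409.50006103515625, 308.5000305175781), (32.52690887451172, 41.01219177246094), 45.0) 1326
tester 0.69 ((443.17462158203125, 248.11822509765625), (32.18308639526367, 42.15005874633789), 27.7585391998291) 1332
[array([ 9.40808730e-01,  3.38937946e-01, -4.28727156e-05]), array([ 3.38937945e-01, -9.40808731e-01, -1.34435073e-05]), array([-4.48915399e-05, -1.88342111e-06, -9.99999999e-01])]
```

```bash
python3 -m jog '[{"y":-6,"z":-3},{"y":-12,"z":-3},{"y":-18,"z":-3},{"y":-24,"z":-3},{"y":-30,"z":-3},{"y":-36,"z":-3},{"y":-36,"z":-3},{"y":-36,"z":-3}]'; python3 -m jog '[{"x":0}]'; python3 -c "
from h import *
s=monitor.sense();print(s['qpos'],rot(s['ee_rot']).as_matrix()[:,2])"
```

```text
[ 1.15881331  0.53642521 -0.00441092  1.53791851  0.00262145  1.06727107
 -0.07125153] [-4.48915399e-05 -1.88342111e-06 -9.99999999e-01]schema error: expected keys x, y, z, spin
schema error: expected keys x, y, z, spin
```

```bash
python3 -m jog '[{"x":0,"y":-6,"z":-3,"spin":0},{"x":0,"y":-12,"z":-3,"spin":0},{"x":0,"y":-18,"z":-3,"spin":0},{"x":0,"y":-24,"z":-3,"spin":0},{"x":0,"y":-30,"z":-3,"spin":0},{"x":0,"y":-36,"z":-3,"spin":0},{"x":0,"y":-36,"z":-3,"spin":0}]'; python3 -m jog '[{"x":0,"y":0,"z":0,"spin":0}]'; python3 -c "
from h import *
s=monitor.sense();print(s['qpos'],rot(s['ee_rot']).as_matrix()[:,2])"
```

```text
time: 2.22
tool_pos: [96.6, -269.6, 268.3]
ee_rot: [-0.0, 0.985, 0.172, -0.0]
force: [0.4, -1.0, 1.1]
width: 1.0
grasp_force: 0.0
time: 2.35
tool_pos: [98.7, -273.8, 269.3]
ee_rot: [0.001, 0.985, 0.172, 0.0]
force: [-1.0, -0.6, -0.3]
width: 1.001
grasp_force: 0.0
[ 1.14298481 -0.16220834 -0.06510671  2.32516696 -0.01253791  0.97596231
 -0.13920705] [ 0.00101147 -0.00214727 -0.99999718]
```

```bash
python3 -m jog '[{"x":0,"y":-6,"z":0,"spin":0},{"x":0,"y":-10,"z":0,"spin":0},{"x":0,"y":-10,"z":0,"spin":0}]'; python3 -c "
from h import *
s=monitor.sense();print(s['qpos'],rot(s['ee_rot']).as_matrix()[:,2])"
```

```text
time: 2.72
tool_pos: [74.0, -205.7, 283.6]
ee_rot: [-0.008, 0.985, 0.173, 0.001]
force: [-0.0, 0.4, 0.8]
width: 0.998
grasp_force: 0.0
[ 1.77606485 -0.3604141  -0.54330122  2.38864915 -0.21132361  1.08950059
  0.14002083] [-0.00102313  0.01535033 -0.99988165]
```

```bash
cat > st.sh <<'E'
python3 -c "
from h import *
s=monitor.sense();print(np.round(s['tool_pos']),np.round(s['qpos'],3));print(np.round(rot(s['ee_rot']).as_matrix(),3))"
E
python3 -m jog '[{"x":6,"y":0,"z":-2,"spin":0},{"x":12,"y":1,"z":-4,"spin":0},{"x":18,"y":1,"z":-7,"spin":0},{"x":24,"y":2,"z":-9,"spin":0},{"x":30,"y":2,"z":-11,"spin":0},{"x":35,"y":3,"z":-14,"spin":0},{"x":39,"y":3,"z":-16,"spin":0}]'; sh st.sh;python3 -m jog '[{"x":1,"y":-6,"z":0,"spin":0},{"x":2,"y":-12,"z":0,"spin":0},{"x":3,"y":-18,"z":-1,"spin":0},{"x":4,"y":-24,"z":-2,"spin":0},{"x":5,"y":-30,"z":-3,"spin":0},{"x":6,"y":-36,"z":-4,"spin":0},{"x":7,"y":-42,"z":-5,"spin":0},{"x":8,"y":-48,"z":-5,"spin":0},{"x":9,"y":-54,"z":-5,"spin":0},{"x":9,"y":-60,"z":-5,"spin":0}]'; sh st.sh
```

```text
time: 3.6
tool_pos: [446.3, -111.4, 442.0]
ee_rot: [-0.008, 0.986, 0.166, 0.002]
force: [-0.3, -0.3, 1.1]
width: 1.0
grasp_force: 0.0
[ 446. -111.  442.] [ 1.274  0.198 -1.262  1.668  0.174  1.414 -1.247]
[[ 0.945  0.327  0.001]
 [ 0.327 -0.945  0.017]
 [ 0.006 -0.015 -1.   ]]
time: 4.85
tool_pos: [325.7, 491.9, 498.4]
ee_rot: [-0.008, 0.985, 0.171, -0.002]
force: [0.7, -0.3, 1.3]
width: 0.997
grasp_force: 0.0
[326. 492. 498.] [-0.326  0.483 -1.154  1.262  0.432  1.646 -2.618]
[[ 0.941  0.338 -0.006]
 [ 0.338 -0.941  0.016]
 [-0.    -0.017 -1.   ]]
```

```bash
python3 -m jog '[{"x":0,"y":0,"z":-4,"spin":-10},{"x":0,"y":0,"z":-8,"spin":-20},{"x":0,"y":0,"z":-12,"spin":-30},{"x":0,"y":0,"z":-16,"spin":-40},{"x":0,"y":0,"z":-20,"spin":-45}]'; sh st.sh;python3 -m jog '[{"x":0,"y":0,"z":-6,"spin":0},{"x":0,"y":0,"z":-12,"spin":0},{"x":0,"y":0,"z":-18,"spin":0},{"x":0,"y":0,"z":-24,"spin":0},{"x":0,"y":0,"z":-30,"spin":0},{"x":0,"y":0,"z":-36,"spin":0},{"x":0,"y":0,"z":-42,"spin":0},{"x":0,"y":0,"z":-48,"spin":0}]'; sh st.sh
```

```text
time: 5.48
tool_pos: [324.8, 496.3, 603.4]
ee_rot: [0.02, 0.886, 0.463, -0.022]
force: [-0.2, -0.3, -1.5]
width: 1.001
grasp_force: 0.0
[325. 496. 603.] [-0.776  0.402 -0.516  0.935  0.203  1.908 -1.809]
[[ 0.57   0.821 -0.021]
 [ 0.819 -0.571 -0.056]
 [-0.058  0.015 -0.998]]
time: 6.48
tool_pos: [254.9, 459.0, 716.7]
ee_rot: [-0.018, 0.885, 0.461, 0.061]
force: [0.7, 0.6, 0.1]
width: 1.003
grasp_force: 0.0
[255. 459. 717.] [-1.224  0.163  0.056  0.954  0.044  1.907 -1.764]
[[ 0.568  0.818  0.092]
 [ 0.813 -0.575  0.088]
 [ 0.125  0.025 -0.992]]
```

```bash
python3 -m jog '[{"x":6,"y":0,"z":-6,"spin":0},{"x":12,"y":0,"z":-12,"spin":0},{"x":18,"y":0,"z":-18,"spin":0},{"x":24,"y":0,"z":-24,"spin":0},{"x":30,"y":0,"z":-30,"spin":0},{"x":36,"y":0,"z":-36,"spin":0},{"x":42,"y":0,"z":-42,"spin":0},{"x":48,"y":0,"z":-48,"spin":0}]'; sh st.sh
```

```text
time: 7.48
tool_pos: [226.2, 504.9, 785.0]
ee_rot: [-0.036, 0.788, 0.599, 0.138]
force: [2.6, 0.9, -0.6]
width: 1.0
grasp_force: 0.0
[226. 505. 785.] [-1.443  0.189  0.219  0.777  0.054  1.908 -1.479]
[[ 0.244  0.954  0.175]
 [ 0.934 -0.28   0.222]
 [ 0.26   0.109 -0.959]]
```

```bash
python3 -m jog '[{"x":6,"y":0,"z":-6,"spin":0},{"x":12,"y":0,"z":-12,"spin":0},{"x":18,"y":0,"z":-18,"spin":0},{"x":24,"y":0,"z":-24,"spin":0},{"x":30,"y":0,"z":-30,"spin":0},{"x":36,"y":0,"z":-36,"spin":0},{"x":42,"y":0,"z":-42,"spin":0},{"x":48,"y":0,"z":-48,"spin":0},{"x":54,"y":0,"z":-54,"spin":0},{"x":60,"y":0,"z":-60,"spin":0}]'; sh st.sh;  python3 -m jog '[{"x":10,"y":0,"z":-10,"spin":0},{"x":20,"y":0,"z":-20,"spin":0},{"x":30,"y":0,"z":-30,"spin":0},{"x":40,"y":0,"z":-40,"spin":0},{"x":50,"y":0,"z":-50,"spin":0},{"x":60,"y":0,"z":-60,"spin":0}]'; sh st.sh
```

```text
time: 8.72
tool_pos: [157.6, 531.2, 879.2]
ee_rot: [-0.098, 0.781, 0.576, 0.222]
force: [1.0, -0.1, -0.2]
width: 1.001
grasp_force: 0.0
[158. 531. 879.] [-1.859  0.204  0.649  0.588 -0.031  1.908 -1.567]
[[ 0.238  0.943  0.234]
 [ 0.856 -0.318  0.408]
 [ 0.459  0.103 -0.882]]
time: 9.48
tool_pos: [92.8, 503.1, 997.7]
ee_rot: [-0.181, 0.743, 0.555, 0.327]
force: [-0.8, 1.6, -0.1]
width: 0.998
grasp_force: 0.0
[ 93. 503. 998.] [-1.768  0.136  0.075  0.39   0.383  1.908 -1.723]
[[ 0.17   0.943  0.285]
 [ 0.707 -0.318  0.631]
 [ 0.686  0.094 -0.721]]
```

```bash
python3 - <<'E'
from h import *
import pickle
P={n:viewer.snapshot(n) for n in ("scene","top")}
pickle.dump(P,open("P1.pkl","wb"))
def crop(p,x,y,w,h,f): return cv2.resize(p["image"][y:y+h,x:x+w,::-1],None,fx=f,fy=f,interpolation=cv2.INTER_CUBIC)
a=crop(P["scene"],283,200,130,130,3); b=crop(P["top"],235,175,100,100,3.9)
c=crop(P["scene"],155,185,70,55,5.5); d=crop(P["top"],415,220,55,55,5.5)
im=np.zeros((600,800,3),np.uint8); im[:390,:390]=a; im[:390,400:790]=b; 
c=c[:205]; d=cv2.resize(d,(205,205)); im[393:393+c.shape[0],:c.shape[1]]=c; im[393:598,400:605]=d
cv2.imwrite("pics/c1.png",im)
for n in P:
    hsv=cv2.cvtColor(P[n]["image"],cv2.COLOR_RGB2HSV)
    for d in regions_of("dispenser",P[n])[:1]+[r for r in regions_of("tester",P[n])]:
        m=d["pixels"].astype(np.uint8); r=cv2.minAreaRect(cv2.findNonZero(m)); print(n,round(d["p"],2),np.round(cv2.boxPoints(r)).tolist())
E
```

```text
scene 0.79 [[281.0, 287.0], [361.0, 182.0], [430.0, 234.0], [350.0, 339.0]]
scene 0.87 [[159.0, 209.0], [210.0, 188.0], [222.0, 217.0], [172.0, 238.0]]
scene 0.83 [[231.0, 177.0], [280.0, 168.0], [286.0, 196.0], [237.0, 206.0]]
top 0.7 [[154.0, 240.0], [178.0, 218.0], [206.0, 249.0], [181.0, 271.0]]
top 0.86 [[269.0, 329.0], [284.0, 289.0], [313.0, 299.0], [299.0, 340.0]]
top 0.77 [[419.0, 259.0], [439.0, 221.0], [468.0, 237.0], [447.0, 274.0]]
top 0.62 [[383.0, 311.0], [412.0, 282.0], [435.0, 305.0], [406.0, 334.0]]
```

View pics/c1.png

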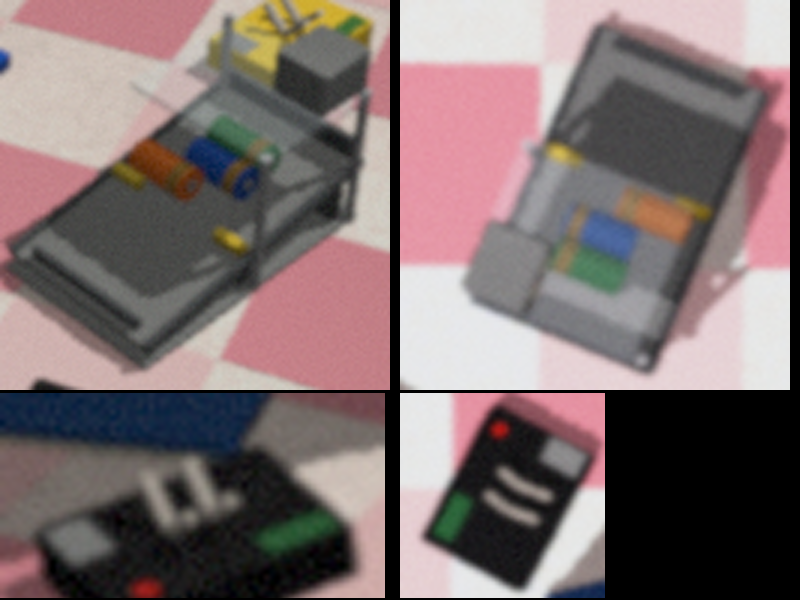

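```bash
cat > fit.py <<'E'
from h import *
import pickle
P=pickle.load(open("P1.pkl","rb"))
S=lambda u,v:(283+u/3,200+v/3); T=lambda u,v:(235+(u-400)/3.9,175+v/3.9)
obs=[("top",T(600,25),(68,-102,20)),("top",T(772,90),(-68,-102,20)),("scene",S(10,243),(-68,-102,20)),("scene",S(145,352),(68,-102,20)),
 ("top",T(565,155),(50,-4,43)),("scene",S(128,176),(-50,-4,43)),("scene",S(232,240),(50,-4,43)),
 ("scene",S(228,18),(-60,110,116)),("scene",S(367,93),(60,110,116)),("top",T(652,370),(-62,112,116))]
def res(v,w=1): return np.concatenate([proj(P[n],frame(v[0],v[1],v[2],L))[0]-uv for n,uv,L in obs])
r=least_squares(res,[548,166,1.14],loss="soft_l1",f_scale=1.5); D=r.x
print("disp",D,np.round(r.fun.reshape(-1,2),1).tolist())
U=lambda u,v:(415+(u-400)/3.727,220+(v-393)/3.727)
# tester: two saddles ends, z 50
pts=[U(497,470),U(552,498),U(485,492),U(538,524)]
W=np.array([atz(P["top"],q,50) for q in pts]); c=W.mean(0); d=(W[1]-W[0]+W[3]-W[2])
print("tester",W.round(),c,"saddle dir",np.degrees(np.arctan2(d[1],d[0])), np.hypot(*d[:2])/2)
b=cv2.minAreaRect(np.float32([atz(P["top"],q,28)[:2] for q in [(419,259),(439,221),(468,237),(447,274)]])); print("body",b)
# orange/blue/green by colour
for n in P:
    hsv=cv2.cvtColor(P[n]["image"],cv2.COLOR_RGB2HSV); b=np.zeros((480,640),np.uint8); b[175:330,235:410]=1
    for k,lo,hi in (("o",(6,110,80),(17,255,255)),("b",(105,90,60),(125,255,255)),("g",(50,60,60),(85,255,255))):
        m=cv2.inRange(hsv,lo,hi)*b; N,l,st,ce=cv2.connectedComponentsWithStats(m)
        i=1+np.argsort(-st[1:,4])[:2]; print(n,k,[(st[j].tolist(),ce[j].round(1).tolist()) for j in i])
E
python3 fit.py
```

```text
disp [558.58138583 161.29265794   1.17347115] [[-2.0, -1.6], [-1.6, 0.9], [-1.0, 0.1], [0.2, -1.9], [-1.7, -1.5], [-0.6, -2.5], [-0.8, -1.0], [0.7, -0.6], [-2.7, -1.4], [-4.3, -2.0]]
tester [[ 511. -248.   50.]
 [ 490. -289.   50.]
 [ 494. -239.   50.]
 [ 471. -278.   50.]] [ 491.6181122  -263.76866169   50.        ] saddle dir -118.63377621969337 45.15268989889963
body ((492.2353515625, -260.8325500488281), (91.814697265625, 120.35746002197266), 62.16429901123047)
scene o [([238, 175, 42, 21, 347], [259.1, 185.6]), ([325, 246, 25, 21, 236], [336.8, 255.1])]
scene b [([345, 246, 17, 16, 145], [352.5, 252.4]), ([271, 217, 15, 12, 90], [278.4, 222.1])]
scene g [([352, 239, 16, 13, 107], [359.9, 244.5]), ([269, 186, 11, 3, 24], [274.0, 187.0])]
top o [([390, 288, 20, 42, 407], [402.4, 311.8]), ([295, 225, 16, 12, 119], [302.0, 230.4])]
top b [([282, 230, 13, 12, 102], [288.3, 235.1]), ([365, 262, 9, 15, 80], [369.4, 268.8])]
top g [([279, 238, 14, 12, 106], [285.4, 243.7]), ([389, 305, 10, 9, 43], [393.3, 309.0])]
```

```bash
cat >> fit.py <<'E'
def inv(W): c,s=np.cos(D[2]),np.sin(D[2]); w=W[:2]-D[:2]; return np.round([c*w[0]+s*w[1],-s*w[0]+c*w[1]],1)
print("--")
for n,k,uv in (("top","o",(302,230.4)),("top","b",(288.3,235.1)),("top","g",(285.4,243.7)),("scene","o",(336.8,255.1)),("scene","b",(352.5,252.4)),("scene","g",(359.9,244.5))):
    z={"o":49,"b":53,"g":57}[k]+(10 if n=="top" else 8); print(n,k,inv(atz(P[n],uv,z)))
im=[]
for n,(x,y,w,h,f) in {"scene":(283,200,130,130,3),"top":(235,175,100,100,3.9)}.items():
    i=cv2.resize(P[n]["image"][y:y+h,x:x+w,::-1],None,fx=f,fy=f,interpolation=cv2.INTER_CUBIC)
    def dr(L,c):
        q=((proj(P[n],frame(*D,np.array(L,float)))-(x,y)+.5)*f-.5).round().astype(np.int32); cv2.polylines(i,[q],True,c,1)
    for sx in (1,-1):
        dr([(68*sx,-102,20.6),(68*sx,112,55),(62*sx,112,55),(62*sx,-102,20.6)],(255,255,0))
        dr([(36*sx,0,43),(62*sx,0,43),(62*sx,-8,43),(36*sx,-8,43)],(0,0,255))
    dr([(-62,0,118),(62,0,118),(62,114,118),(-62,114,118)],(0,255,0))
    im.append(i)
cv2.imwrite("pics/ov1.png",np.hstack(im))
E
python3 fit.py | sed -n '/--/,$p'
```

```text
--
top o [-36.2  11.6]
top b [-7.5 38.3]
top g [-9.9 62.9]
scene o [-23.7   4.4]
scene b [-4.  31.4]
scene g [-8.2 58.7]
```

View pics/ov1.png

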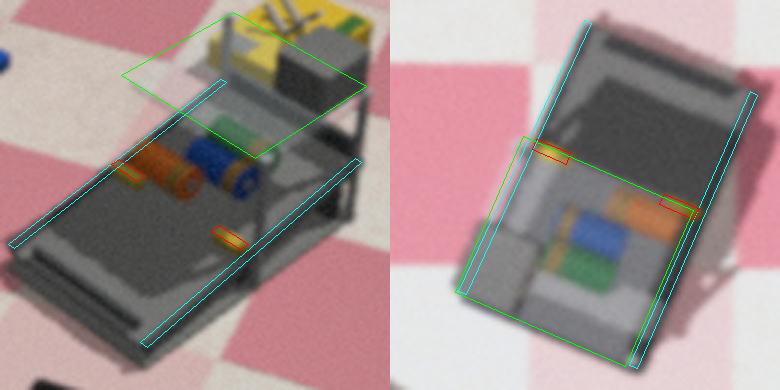

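```bash
cat >> h.py <<'E'
D=[557.8,159.5,1.173]
def to(*targets,spin=0):
    s=monitor.sense(); M=rot(s["ee_rot"])
    for t in targets: print("to",np.round(t),"cm",np.round(M.inv().apply(np.array(t)-s["tool_pos"])/10,1),"dist",round(np.linalg.norm(np.array(t)-s["tool_pos"])))
E
python3 -c "
from h import *
to([330,250,700],[440,-20,450])"
```

```text
to [330 250 700] cm [-34.2  27.4  12.4] dist 456
to [440 -20 450] cm [-68.6  44.1  16.4] dist 832
```

```bash
python3 -m jog '[{"x":-5,"y":3.5,"z":1.5,"spin":0},{"x":-10,"y":7,"z":3,"spin":0},{"x":-15,"y":11,"z":4.5,"spin":0},{"x":-20,"y":14.5,"z":6,"spin":0},{"x":-25,"y":18,"z":7.5,"spin":0},{"x":-30,"y":22,"z":9,"spin":4},{"x":-34,"y":27,"z":12,"spin":8},{"x":-34,"y":27,"z":12,"spin":8}]' 1; sh st.sh; python3 -c "
from h import *
to([440,-20,450])"
```

```text
time: 10.78
tool_pos: [243.5, 327.8, 804.1]
ee_rot: [-0.192, 0.77, 0.528, 0.302]
force: [-0.2, 0.1, -1.1]
width: 0.118
grasp_force: 0.0
[244. 328. 804.] [-0.641 -0.366 -0.118  1.398 -0.309  1.419 -1.199]
[[ 0.26   0.929  0.263]
 [ 0.697 -0.369  0.615]
 [ 0.668  0.023 -0.744]]
to [440 -20 450] cm [-42.8  30.3  10.1] dist 534
```

```bash
python3 -m jog '[{"x":-5,"y":3.5,"z":1,"spin":0},{"x":-10,"y":7,"z":2,"spin":0},{"x":-15,"y":10.5,"z":3.5,"spin":0},{"x":-20,"y":14,"z":5,"spin":0},{"x":-25,"y":17.5,"z":6,"spin":0},{"x":-30,"y":21,"z":7,"spin":0},{"x":-35,"y":25,"z":8,"spin":0},{"x":-39,"y":28,"z":9,"spin":0},{"x":-43,"y":30,"z":10,"spin":0},{"x":-43,"y":30,"z":10,"spin":0}]'; sh st.sh; python3 -c "
from h import *
a=rot(monitor.sense()['ee_rot']).as_matrix()[:,2]
W=frame(*D,(-72,12,48))[0]; print(W)
to(W-150*a,W-70*a,W)"
```

```text
time: 12.02
tool_pos: [437.1, -22.9, 449.0]
ee_rot: [-0.192, 0.77, 0.527, 0.303]
force: [1.5, 0.6, -0.1]
width: 0.01
grasp_force: 0.0
[437. -23. 449.] [ 0.267 -0.015  0.194  1.952 -0.755  1.336  0.325]
[[ 0.26   0.929  0.265]
 [ 0.696 -0.37   0.615]
 [ 0.669  0.024 -0.743]]
[518.84508408  97.77063482  48.        ]
to [479.   5. 159.] cm [-16.3   2.2  24.4] dist 294
to [500.  55. 100.] cm [-16.3   2.2  32.4] dist 363
to [519.  98.  48.] cm [-16.3   2.2  39.4] dist 427
```

```bash
python3 -m jog '[{"x":-3.3,"y":0.5,"z":5,"spin":0},{"x":-6.6,"y":1,"z":10,"spin":0},{"x":-10,"y":1.5,"z":15,"spin":0},{"x":-13.3,"y":2,"z":20,"spin":0},{"x":-16.3,"y":2.2,"z":24.4,"spin":0},{"x":-16.3,"y":2.2,"z":24.4,"spin":0}]'; sh st.sh; python3 -c "
from h import *
a=rot(monitor.sense()['ee_rot']).as_matrix()[:,2]
W=frame(*D,(-72,12,48))[0]
to(W-70*a,W)"
```

```text
time: 12.78
tool_pos: [476.9, 8.2, 157.7]
ee_rot: [-0.195, 0.771, 0.527, 0.3]
force: [-0.1, -0.8, 1.1]
width: 0.006
grasp_force: 0.0
[477.   8. 158.] [ 0.277  0.474  0.096  2.193 -1.156  0.87   0.949]
[[ 0.264  0.93   0.257]
 [ 0.696 -0.368  0.616]
 [ 0.667  0.016 -0.744]]
to [501.  55. 100.] cm [0.  0.4 7.8] dist 78
to [519.  98.  48.] cm [ 0.   0.4 14.8] dist 148
```

```bash
python3 -m jog '[{"x":0,"y":0.3,"z":4,"spin":0},{"x":0,"y":0.4,"z":8,"spin":0},{"x":0,"y":0.4,"z":12,"spin":0},{"x":0,"y":0.4,"z":14.5,"spin":0},{"x":0,"y":0.4,"z":14.5,"spin":0}]'; sh st.sh; python3 - <<'E'
from h import *
P={n:viewer.snapshot(n) for n in ("scene","top")}
def crop(p,x,y,w,h,f): return cv2.resize(p["image"][y:y+h,x:x+w,::-1],None,fx=f,fy=f,interpolation=cv2.INTER_CUBIC)
cv2.imwrite("pics/c2.png",np.hstack([crop(P["scene"],283,200,130,130,3),crop(P["top"],235,175,100,100,3.9)]))
to(frame(*D,(-38,12,48))[0])
E
```

```text
time: 13.4
tool_pos: [522.4, 95.5, 55.2]
ee_rot: [-0.191, 0.769, 0.529, 0.304]
force: [0.2, 0.1, 0.7]
width: 0.001
grasp_force: 0.0
[522.  95.  55.] [ 0.523  0.767 -0.464  2.142 -1.291  0.418  1.069]
[[ 0.256  0.93   0.265]
 [ 0.697 -0.367  0.616]
 [ 0.67   0.027 -0.742]]
to [532. 129.  48.] cm [ 2.1 -0.4  2.9] dist 37
```

View pics/c2.png

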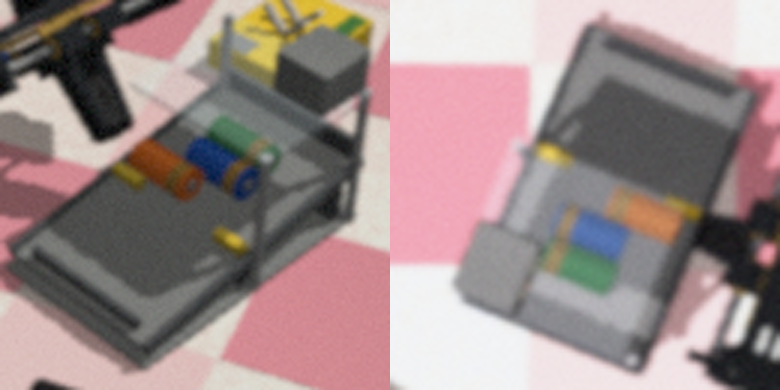

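The fingertip sits just outside the orange cell's -x end, at about (110,138) in the scene panel and (703,218) in the top panel. It is about 5 mm too far towards the tray. I'll shift it across and then push slowly.

```bash
python3 -m jog '[{"x":0,"y":-0.6,"z":0.5,"spin":0},{"x":0,"y":-0.6,"z":1.0,"spin":0},{"x":0.4,"y":-0.6,"z":1.3,"spin":0},{"x":0.8,"y":-0.6,"z":1.7,"spin":0},{"x":1.2,"y":-0.6,"z":2.0,"spin":0},{"x":1.5,"y":-0.6,"z":2.3,"spin":0},{"x":1.8,"y":-0.6,"z":2.6,"spin":0},{"x":1.8,"y":-0.6,"z":2.6,"spin":0}]'; python3 - <<'E'
from h import *
P={n:viewer.snapshot(n) for n in ("scene","top")}
for n in P:
    hsv=cv2.cvtColor(P[n]["image"],cv2.COLOR_RGB2HSV); b=np.zeros((480,640),np.uint8); b[175:330,235:410]=1; b[:,:290 if n=="scene" else 0]=0; b[280:]*=(n=="scene")
    for k,lo,hi in (("o",(6,110,80),(17,255,255)),("b",(105,90,60),(125,255,255)),("g",(50,60,60),(85,255,255))):
        N,l,st,ce=cv2.connectedComponentsWithStats(cv2.inRange(hsv,lo,hi)*b); j=1+np.argmax(st[1:,4]); print(n,k,st[j,4],ce[j].round(1))
s=monitor.sense();w=s['tool_pos'][:2]-D[:2];c,t=np.cos(D[2]),np.sin(D[2]);print(c*w[0]+t*w[1],-t*w[0]+c*w[1],s['tool_pos'][2])
to(frame(*D,(-38,14,48))[0])
E
sh st.sh
```

```text
time: 14.5
tool_pos: [527.7, 127.9, 47.5]
ee_rot: [-0.192, 0.768, 0.53, 0.304]
force: [-0.3, 0.3, 0.2]
width: 0.005
grasp_force: 0.0
scene o 269 [343.4 259.9]
scene b 136 [352.3 252.1]
scene g 111 [359.5 244.8]
top o 106 [295.2 227. ]
top b 101 [288.4 234.7]
top g 101 [285.5 243.2]
-41.07937807379408 15.620432347610969 47.468268502499015
to [530. 130.  48.] cm [0.3 0.2 0.2] dist 4
[527. 128.  47.] [ 0.56   0.826 -0.599  2.136 -1.294  0.293  1.06 ]
[[ 0.254  0.931  0.263]
 [ 0.698 -0.365  0.616]
 [ 0.669  0.027 -0.743]]
```

```bash
python3 -m jog '[{"x":0.2,"y":0.1,"z":0.15,"spin":0},{"x":0.4,"y":0.1,"z":0.35,"spin":0},{"x":0.6,"y":0.1,"z":0.45,"spin":0},{"x":0.6,"y":0.1,"z":0.45,"spin":0}]'; sh st.sh; cat > col.py <<'E'
from h import *
P={n:viewer.snapshot(n) for n in ("scene","top")}
for n in P:
    hsv=cv2.cvtColor(P[n]["image"],cv2.COLOR_RGB2HSV); b=np.zeros((480,640),np.uint8); b[175:330,235:410]=1; b[:,:290 if n=="scene" else 0]=0; b[280:]*=(n=="scene")
    for k,lo,hi in (("o",(6,110,80),(17,255,255)),("b",(105,90,60),(125,255,255)),("g",(50,60,60),(85,255,255))):
        N,l,st,ce=cv2.connectedComponentsWithStats(cv2.inRange(hsv,lo,hi)*b); j=1+np.argmax(st[1:,4]); print(n,k,st[j,4],ce[j].round(1))
E
python3 col.py
```

```text
time: 15.1
tool_pos: [531.0, 132.9, 47.5]
ee_rot: [-0.191, 0.769, 0.53, 0.303]
force: [-1.4, -5.9, 1.2]
width: 0.005
grasp_force: 0.1
[531. 133.  48.] [ 0.552  0.83  -0.608  2.13  -1.293  0.281  1.05 ]
[[ 0.254  0.931  0.263]
 [ 0.7   -0.365  0.614]
 [ 0.668  0.028 -0.744]]
scene o 265 [341.5 264.1]
scene b 152 [348.9 254.9]
scene g 104 [356.5 247. ]
top o 141 [294.2 221.6]
top b 103 [289.7 231.6]
top g 98 [286.8 240.2]
```

```bash
python3 -m jog '[{"x":-0.4,"y":0,"z":-0.6,"spin":0},{"x":-0.8,"y":0,"z":-1.5,"spin":0},{"x":-0.8,"y":0,"z":-4,"spin":0},{"x":-0.8,"y":0,"z":-9,"spin":0},{"x":-0.8,"y":0,"z":-14,"spin":0},{"x":-0.8,"y":0,"z":-18,"spin":0}]'; python3 col.py; python3 - <<'E'
from h import *
P={n:viewer.snapshot(n) for n in ("scene","top")}
def crop(p,x,y,w,h,f): return cv2.resize(p["image"][y:y+h,x:x+w,::-1],None,fx=f,fy=f,interpolation=cv2.INTER_CUBIC)
cv2.imwrite("pics/c3.png",np.hstack([crop(P["scene"],283,200,130,130,3),crop(P["top"],235,175,100,100,3.9)]))
E
```

```text
time: 15.95
tool_pos: [481.1, 16.2, 178.2]
ee_rot: [-0.191, 0.769, 0.53, 0.303]
force: [1.1, -0.3, 0.4]
width: 0.004
grasp_force: 0.0
scene o 291 [309.8 283.2]
scene b 141 [321.  276.8]
scene g 121 [329.1 269.3]
top o 171 [309.5 196.9]
top b 110 [302. 204.]
top g 110 [298.9 212.7]
```

View pics/c3.png

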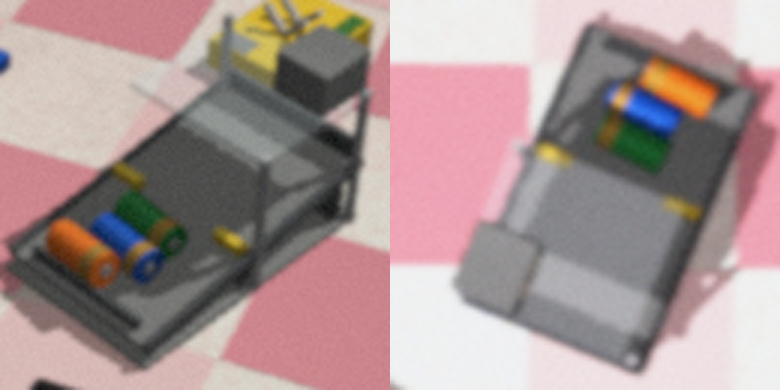

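All three cells are in the tray, with orange lowest at about (78,252) in the scene panel and blue and green behind it. The grasp and placing need a vertical tool again. I'll swing to the opposite azimuth, where stretching up should undo the tilt.

```bash
python3 -m jog '[{"x":-1,"y":0.6,"z":-5.5,"spin":0},{"x":-2,"y":1.2,"z":-11,"spin":0},{"x":-3.3,"y":2,"z":-16.5,"spin":0},{"x":-4.5,"y":2.7,"z":-22,"spin":0},{"x":-5.5,"y":3.3,"z":-27.5,"spin":0},{"x":-6.7,"y":4,"z":-33,"spin":0},{"x":-8,"y":4.7,"z":-38.5,"spin":0},{"x":-9,"y":5.3,"z":-44,"spin":0},{"x":-10,"y":5.9,"z":-49.5,"spin":0}]'; sh st.sh; python3 -m jog '[{"x":-2.5,"y":5.2,"z":-2.5,"spin":0},{"x":-5,"y":10.4,"z":-5,"spin":0},{"x":-7.5,"y":-15.6,"z":-7.5,"spin":0}]' 9; python3 -c "
from h import *
to([-230,-520,480])"
```

```text
time: 17.27
tool_pos: [381.7, -378.7, 478.3]
ee_rot: [-0.193, 0.767, 0.531, 0.304]
force: [-0.1, -1.5, -0.3]
width: 0.006
grasp_force: 0.0
[ 382. -379.  478.] [ 1.051  0.437 -0.03   1.323 -0.585  1.818  0.642]
[[ 0.252  0.932  0.262]
 [ 0.697 -0.362  0.619]
 [ 0.671  0.026 -0.741]]
to [-230 -520  480] cm [-25.2 -51.9 -24.9] dist 628out of range
```

```bash
python3 -m jog '[{"x":-2.5,"y":-5.2,"z":-2.5,"spin":0},{"x":-5,"y":-10.4,"z":-5,"spin":0},{"x":-7.5,"y":-15.6,"z":-7.5,"spin":0},{"x":-10,"y":-20.8,"z":-10,"spin":0},{"x":-12.5,"y":-26,"z":-12.5,"spin":0},{"x":-15,"y":-31,"z":-15,"spin":0},{"x":-17.5,"y":-36,"z":-17.5,"spin":0},{"x":-20,"y":-41,"z":-20,"spin":0},{"x":-22.5,"y":-46,"z":-22.5,"spin":0},{"x":-25,"y":-52,"z":-25,"spin":0}]'; sh st.sh
```

```text
time: 18.52
tool_pos: [-32.8, -430.3, 480.2]
ee_rot: [-0.125, 0.773, 0.581, 0.222]
force: [0.4, -0.8, -0.7]
width: 0.003
grasp_force: 0.0
[ -33. -430.  480.] [ 2.092  0.345 -0.589  1.404 -0.052  1.908  1.198]
[[ 0.226  0.954  0.198]
 [ 0.842 -0.294  0.452]
 [ 0.489  0.065 -0.87 ]]
```

```bash
python3 -m jog '[{"x":0,"y":0,"z":-6,"spin":0},{"x":0,"y":0,"z":-12,"spin":0},{"x":0,"y":0,"z":-18,"spin":0},{"x":0,"y":0,"z":-24,"spin":0},{"x":0,"y":0,"z":-30,"spin":0}]'; sh st.sh
```

```text
time: 19.15
tool_pos: [-98.0, -430.0, 593.2]
ee_rot: [-0.06, 0.782, 0.615, 0.074]
force: [-0.8, -1.1, -1.0]
width: 0.005
grasp_force: 0.0
[ -98. -430.  593.] [ 1.507  0.114  0.23   1.313 -0.039  1.908  1.491]
[[ 0.232  0.972  0.042]
 [ 0.954 -0.235  0.186]
 [ 0.19  -0.003 -0.982]]
```

```bash
python3 -m jog '[{"x":0,"y":0,"z":-6,"spin":0},{"x":0,"y":0,"z":-12,"spin":0}]'; sh st.sh;  python3 -m jog '[{"x":0,"y":0,"z":-4,"spin":0}]'; sh st.sh
```

```text
time: 19.4
tool_pos: [-98.2, -446.7, 601.5]
ee_rot: [-0.053, 0.784, 0.615, 0.064]
force: [-0.0, -0.0, -0.4]
width: 0.002
grasp_force: 0.0
[ -98. -447.  601.] [ 1.223  0.14   0.573  1.283 -0.078  1.908  1.538]
[[ 0.235  0.971  0.036]
 [ 0.958 -0.238  0.162]
 [ 0.166 -0.004 -0.986]]
time: 19.52
tool_pos: [-99.2, -450.4, 614.2]
ee_rot: [-0.043, 0.785, 0.615, 0.052]
force: [0.3, 0.9, 0.2]
width: 0.005
grasp_force: 0.0
[ -99. -450.  614.] [ 1.202  0.132  0.594  1.26  -0.076  1.908  1.536]
[[ 0.237  0.971  0.029]
 [ 0.962 -0.239  0.132]
 [ 0.135 -0.003 -0.991]]
```

```bash
python3 -m jog '[{"x":-2,"y":0,"z":-6,"spin":0},{"x":-4,"y":0,"z":-12,"spin":0},{"x":-5,"y":0,"z":-15,"spin":0}]'; sh st.sh
```

```text
time: 19.9
tool_pos: [-111.2, -491.6, 639.7]
ee_rot: [-0.019, 0.788, 0.615, 0.024]
force: [0.1, 0.8, -0.4]
width: 0.002
grasp_force: 0.0
[-111. -492.  640.] [ 1.36   0.187  0.457  1.126 -0.087  1.908  1.542]
[[ 0.241  0.97   0.015]
 [ 0.968 -0.242  0.06 ]
 [ 0.062 -0.    -0.998]]
```

```bash
python3 -m jog '[{"x":-2,"y":0,"z":-6,"spin":0},{"x":-3,"y":0,"z":-8,"spin":0}]'; sh st.sh; cat > cellpose.py <<'E'
from h import *
P={n:viewer.snapshot(n) for n in ("scene","top")}
# fit orange cell: cylinder silhouette samples vs regions_of mask
M={}
for n in P:
    for k in ("orange_cell","blue_cell"):
        r=regions_of(k,P[n]); print(n,k,[(round(d["p"],2),d["bbox"],int(d["pixels"].sum())) for d in r[:2]])
        if k=="orange_cell" and r: M[n]=r[0]["pixels"]
    hsv=cv2.cvtColor(P[n]["image"],cv2.COLOR_RGB2HSV); b=np.zeros((480,640),np.uint8); b[175:330,235:410]=1; b[:,:290 if n=="scene" else 0]=0; b[280:]*=(n=="scene")
    for k,lo,hi in (("o",(6,110,80),(24,255,255)),("b",(105,90,60),(125,255,255)),("g",(50,60,30),(85,255,255))):
        N,l,st,ce=cv2.connectedComponentsWithStats(cv2.inRange(hsv,lo,hi)*b); j=1+np.argmax(st[1:,4]); print(n,k,st[j,4],ce[j].round(1))
def hull(n,v):  # x,y,yaw
    z=34+0.161*((-np.sin(D[2]))*(v[0]-D[0])+np.cos(D[2])*(v[1]-D[1]))+13.2
    t=np.linspace(0,2*np.pi,24); L=np.vstack([np.c_[np.full(24,e),13*np.cos(t),13*np.sin(t)+z] for e in (-25,25)])
    return cv2.convexHull(np.float32(proj(P[n],frame(*v,L))*16)).astype(np.int32)
def mask(n,v):
    m=np.zeros((480,640),np.uint8); cv2.fillPoly(m,[hull(n,v)],255,shift=4); return m>0
def cost(v,ns): return sum(1-(mask(n,v)&M[n]).sum()/max(1,(mask(n,v)|M[n]).sum()) for n in ns)
from scipy.optimize import differential_evolution as DE
for ns in (list(M),["scene"],["top"]):
    if not set(ns)<=set(M): continue
    x0=D[0]+90*.922; y0=D[1]-90*.387
    r=DE(cost,[(x0-40,x0+40),(y0-60,y0+60),(D[2]-.4,D[2]+.4)],args=(ns,),seed=1,maxiter=60,popsize=20)
    w=r.x[:2]-D[:2]; c,s=np.cos(D[2]),np.sin(D[2]); print(ns,r.x.round(2),round(r.fun,3),"disp",round(c*w[0]+s*w[1],1),round(-s*w[0]+c*w[1],1),"yaw deg",round(np.degrees(r.x[2]),1))
E
python3 cellpose.py
```

```text
time: 20.15
tool_pos: [-117.7, -515.4, 665.6]
ee_rot: [0.002, 0.788, 0.615, -0.002]
force: [-0.1, 0.2, 0.4]
width: 0.009
grasp_force: 0.0
[-118. -515.  666.] [ 1.406  0.212  0.423  1.032 -0.093  1.909  1.544]
[[ 0.243  0.97  -0.   ]
 [ 0.97  -0.243 -0.006]
 [-0.006  0.001 -1.   ]]
scene orange_cell [(0.65, [295.2, 272.7, 29.2, 26.1], 309)]
scene blue_cell [(0.7, [313.0, 272.4, 22.8, 22.8], 295)]
scene o 302 [309.9 283. ]
scene b 141 [321.  276.9]
scene g 143 [328.6 269.8]
top orange_cell [(0.7, [249.8, 180.8, 77.4, 92.1], 3584), (0.69, [365.3, 239.3, 16.3, 39.5], 179)]
top blue_cell [(0.74, [289.9, 201.2, 17.6, 9.5], 161)]
top o 185 [309.  196.7]
top b 109 [302.1 204. ]
top g 117 [299.  212.5]
['scene', 'top'] [626.83 115.91   1.23] 1.119 disp -13.4 -80.5 yaw deg 70.6
['scene'] [626.61 115.54   1.25] 0.117 disp -13.9 -80.5 yaw deg 71.7
['top'] [649.33 170.7    1.51] 0.944 disp 45.8 -80.0 yaw deg 86.7
```

```bash
sed -i 's/print(n,k,st\[j,4\],ce\[j\].round(1))/print(n,k,st[j,4],ce[j].round(1)); M[n]=(l==j) if k=="o" and n=="top" else M.get(n)/' cellpose.py; python3 cellpose.py | tail -3
```

```text
['scene', 'top'] [628.97 114.79   1.13] 0.297 disp -13.6 -82.9 yaw deg 64.5
['scene'] [626.15 117.3    1.07] 0.147 disp -12.4 -79.4 yaw deg 61.5
['top'] [630.81 114.12   1.08] 0.067 disp -13.6 -84.9 yaw deg 61.8
```

```bash
python3 -m jog '[{"x":3,"y":4.5,"z":2,"spin":-7},{"x":6,"y":9,"z":4,"spin":-15},{"x":9,"y":13.5,"z":6.5,"spin":-23},{"x":12,"y":18,"z":8.5,"spin":-31},{"x":15,"y":22.5,"z":11,"spin":-38},{"x":18,"y":27,"z":13,"spin":-46},{"x":21,"y":31.5,"z":15,"spin":-54},{"x":24,"y":36,"z":17,"spin":-61},{"x":27,"y":41,"z":19,"spin":-69},{"x":30.5,"y":45.7,"z":21.6,"spin":-76}]' 0.25; sh st.sh; python3 -c "
from h import *
to([628.5,115.5,230])
import pickle; P=pickle.load(open('P1.pkl','rb'))['top']
print('handheld',atz(P,(375,161),115),'grey',atz(P,(447,169),50))"
```

```text
time: 22.0
tool_pos: [400.0, -331.1, 448.6]
ee_rot: [0.001, 0.241, 0.971, -0.003]
force: [0.6, -1.0, 0.1]
width: 0.748
grasp_force: 0.0
[ 400. -331.  449.] [ 0.75   0.158 -0.172  1.571  0.032  1.411  1.66 ]
[[-0.884  0.467  0.001]
 [ 0.467  0.884 -0.006]
 [-0.003 -0.005 -1.   ]]
to [628. 116. 230.] cm [ 0.7 50.3 21.6] dist 547
handheld [715.24001027 -59.23367276 115.        ] grey [ 709.31359429 -266.17445846   50.        ]
```

```bash
python3 -m jog '[{"x":0,"y":5.5,"z":1,"spin":0},{"x":0,"y":11,"z":3,"spin":0},{"x":0.2,"y":16.5,"z":5,"spin":0},{"x":0.3,"y":22,"z":7,"spin":0},{"x":0.4,"y":27.5,"z":9,"spin":0},{"x":0.5,"y":33,"z":12,"spin":0},{"x":0.6,"y":38.5,"z":15,"spin":0},{"x":0.7,"y":44,"z":18,"spin":0},{"x":0.7,"y":48,"z":22,"spin":0},{"x":0.7,"y":50.3,"z":26,"spin":0}]'; sh st.sh; python3 -c "
from h import *
to([628.5,115.5,90],[628.5,115.5,26])"
```

```text
time: 23.25
tool_pos: [629.3, 117.0, 185.4]
ee_rot: [0.001, 0.241, 0.97, -0.002]
force: [0.9, 0.0, 0.8]
width: 0.745
grasp_force: 0.0
[629. 117. 185.] [ 0.016  0.61  -0.395  1.593  0.271  0.994  0.619]
[[-0.884  0.468  0.   ]
 [ 0.468  0.884 -0.004]
 [-0.002 -0.003 -1.   ]]
to [628. 116.  90.] cm [ 0.  -0.1  9.5] dist 95
to [628. 116.  26.] cm [ 0.  -0.1 15.9] dist 159
```

```bash
python3 -m jog '[{"x":0,"y":-0.1,"z":5,"spin":0},{"x":0,"y":-0.1,"z":10,"spin":0},{"x":0,"y":-0.1,"z":12.7,"spin":0},{"x":0,"y":-0.1,"z":12.7,"spin":0}]'; python3 - <<'E'
from h import *
P={n:viewer.snapshot(n) for n in ("scene","top")}
def crop(p,x,y,w,h,f): return cv2.resize(p["image"][y:y+h,x:x+w,::-1],None,fx=f,fy=f,interpolation=cv2.INTER_CUBIC)
cv2.imwrite("pics/c4.png",np.hstack([crop(P["scene"],273,230,80,80,4.875),crop(P["top"],275,165,70,70,5.572)]))
E
```

```text
time: 23.75
tool_pos: [626.6, 112.2, 57.6]
ee_rot: [-0.001, 0.242, 0.97, -0.003]
force: [0.0, 0.8, 0.4]
width: 0.748
grasp_force: 0.0
```

View pics/c4.png

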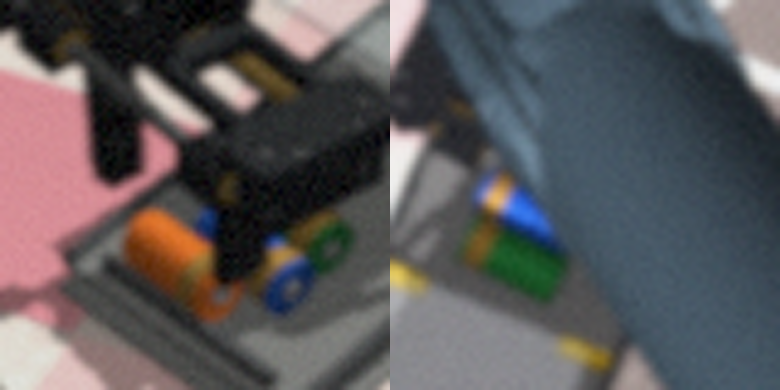

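In the scene panel the open fingers, with tips at (115,180) and (232,275), straddle the orange cell at about (175,265), one beyond each end. I'll descend and grip.

```bash
python3 -c "
from h import *
to([627.5,114,26])"; python3 -m jog '[{"x":0,"y":0.2,"z":1.5,"spin":0},{"x":0,"y":0.2,"z":3.0,"spin":0},{"x":0,"y":0.2,"z":3.1,"spin":0},{"x":0,"y":0.2,"z":3.1,"spin":0}]'; sh st.sh
```

```text
to [628. 114.  26.] cm [0.2 0.  3.5] dist 35
time: 24.35
tool_pos: [629.3, 114.5, 28.5]
ee_rot: [0.001, 0.242, 0.97, -0.002]
force: [0.6, -0.7, 0.4]
width: 0.748
grasp_force: 0.3
[629. 114.  29.] [-0.028  0.815 -0.325  1.658  0.364  0.73   0.549]
[[-0.882  0.47   0.   ]
 [ 0.47   0.882 -0.005]
 [-0.002 -0.004 -1.   ]]
```

```bash
python3 -m jog '[{"x":0,"y":0,"z":0,"spin":0},{"x":0,"y":0,"z":0,"spin":0},{"x":0,"y":0,"z":0,"spin":0},{"x":0,"y":0,"z":0,"spin":0}]' 0.6; sh st.sh
```

```text
time: 24.85
tool_pos: [629.0, 114.4, 28.6]
ee_rot: [0.0, 0.242, 0.97, -0.002]
force: [1.0, 0.3, -0.3]
width: 0.573
grasp_force: 29.3
[629. 114.  29.] [-0.028  0.815 -0.326  1.658  0.364  0.731  0.549]
[[-0.883  0.47  -0.001]
 [ 0.47   0.882 -0.005]
 [-0.002 -0.005 -1.   ]]
```

```bash
python3 -m jog '[{"x":0,"y":0,"z":-1,"spin":0},{"x":0,"y":0,"z":-3,"spin":0},{"x":0,"y":0,"z":-7,"spin":0},{"x":0,"y":0,"z":-12,"spin":0},{"x":0,"y":0,"z":-18,"spin":0},{"x":0,"y":0,"z":-20,"spin":0}]'; sh st.sh; python3 -c "
from h import *
to([500,-60,230],[492,-262,200])"
```

```text
time: 25.6
tool_pos: [631.1, 116.0, 234.6]
ee_rot: [0.004, 0.242, 0.97, -0.001]
force: [-0.2, 0.2, -0.2]
width: 0.574
grasp_force: 29.3
[631. 116. 235.] [ 0.028  0.558 -0.411  1.553  0.249  1.077  0.637]
[[-0.882  0.47   0.007]
 [ 0.47   0.882 -0.003]
 [-0.008  0.001 -1.   ]]
to [500 -60 230] cm [  3.3 -21.7   0.4] dist 220
to [ 492 -262  200] cm [ -5.5 -39.9   3.5] dist 404
```

```bash
python3 -m jog '[{"x":0,"y":-4,"z":0,"spin":9},{"x":0,"y":-8,"z":0,"spin":18},{"x":0,"y":-12,"z":0,"spin":27},{"x":-0.5,"y":-16,"z":0,"spin":36},{"x":-1,"y":-20,"z":0,"spin":45},{"x":-2,"y":-24,"z":0,"spin":54},{"x":-3,"y":-28,"z":0,"spin":63},{"x":-4,"y":-32,"z":1,"spin":72},{"x":-5,"y":-36,"z":2,"spin":81},{"x":-5.5,"y":-39.9,"z":3.5,"spin":90.6}]'; python3 -m jog '[{"x":0,"y":0,"z":5,"spin":0},{"x":0,"y":0,"z":8,"spin":0},{"x":0,"y":0,"z":8,"spin":0}]'; sh st.sh; python3 - <<'E'
from h import *
P={n:viewer.snapshot(n) for n in ("scene","top")}
def crop(p,x,y,w,h,f): return cv2.resize(p["image"][y:y+h,x:x+w,::-1],None,fx=f,fy=f,interpolation=cv2.INTER_CUBIC)
cv2.imwrite("pics/c5.png",np.hstack([crop(P["scene"],145,140,85,95,4.6),crop(P["top"],410,210,75,84,5.2)]))
to([492,-262,60],[492,-262,44])
for n in P:
    print(n,proj(P[n],[[492,-262,50],monitor.sense()["tool_pos"]]).round(1).tolist())
E
```

```text
time: 26.85
tool_pos: [489.6, -264.1, 195.8]
ee_rot: [0.002, 0.862, 0.508, -0.001]
force: [0.0, 0.6, -0.1]
width: 0.573
grasp_force: 29.3
time: 27.22
tool_pos: [488.1, -262.2, 113.9]
ee_rot: [-0.0, 0.86, 0.51, -0.003]
force: [0.4, 0.5, -0.1]
width: 0.574
grasp_force: 29.3
[ 488. -262.  114.] [ 0.407  0.546  0.003  1.884  0.004  0.715 -0.094]
[[ 0.479  0.878 -0.005]
 [ 0.878 -0.48  -0.003]
 [-0.005 -0.003 -1.   ]]
to [ 492 -262   60] cm [0.2 0.1 5.7] dist 57
to [ 492 -262   44] cm [0.2 0.1 7.3] dist 73
scene [[188.7, 200.6], [185.0, 176.4]]
top [[446.0, 247.5], [452.8, 246.8]]
```

View pics/c5.png

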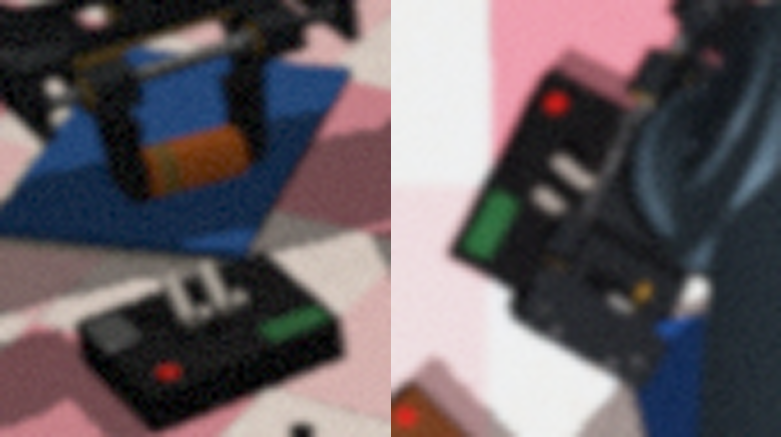

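```bash
cat > seat.py <<'E'
from h import *
import pickle
from scipy.optimize import differential_evolution as DE
P=pickle.load(open("P1.pkl","rb"))
def saddle(v):
    out=[]
    for sx in (-1,1):
        for sy in (-1,1):
            for e in (0,1): # top and inner strips as quads: bars from apex to top, plate bottom 28
                pass
            out.append(np.array([(sx*10+a,sy*y,z) for a in (-3,3) for y,z in ((0,31.6),(22,50),(18.4,50),(22,46),(0,28))],float))
    return [frame(*v,o) for o in out]
def msk(p,v):
    m=np.zeros((480*4,640*4),np.uint8)
    for o in saddle(v): cv2.fillConvexPoly(m,cv2.convexHull(np.float32((proj(p,o)+.5)*4)).astype(np.int32),255)
    return cv2.resize(m,(640,480),interpolation=cv2.INTER_AREA)/255.
boxes={"scene":(176,193,202,212),"top":(436,236,458,258)}
G={}
for n in P:
    g=cv2.cvtColor(P[n]["image"],cv2.COLOR_RGB2GRAY).astype(float); x0,y0,x1,y1=boxes[n]; G[n]=g[y0:y1,x0:x1]
def cost(v,ns):
    c=0
    for n in ns:
        x0,y0,x1,y1=boxes[n]; m=cv2.GaussianBlur(msk(P[n],v),(0,0),.8)[y0:y1,x0:x1]
        c-=np.corrcoef(m.ravel(),G[n].ravel())[0,1]
    return c
for ns in (["scene"],["top"],["scene","top"]):
    r=DE(cost,[(470,515),(-285,-240),(-.75,-.25)],args=(ns,),seed=1,maxiter=40,popsize=15); print(ns,r.x.round(2),np.degrees(r.x[2]).round(1),r.fun)
# held cell
p=viewer.snapshot("scene"); s=monitor.sense(); T=s["tool_pos"]; a=np.arctan2(*rot(s["ee_rot"]).as_matrix()[[1,0],1])
hsv=cv2.cvtColor(p["image"],cv2.COLOR_RGB2HSV); m=cv2.inRange(hsv,(5,100,60),(24,255,255)); m[:, :165]=0; m[:,215:]=0; m[:150]=0;m[190:]=0
N,l,st,ce=cv2.connectedComponentsWithStats(m); j=1+np.argmax(st[1:,4]); m=l==j; print(st[j])
t=np.linspace(0,2*np.pi,24)
def hm(v):
    L=np.vstack([np.c_[np.full(24,e),v[0]+13*np.cos(t),13*np.sin(t)+T[2]+v[1]] for e in (-25,25)])
    q=np.zeros((480,640),np.uint8); cv2.fillPoly(q,[cv2.convexHull(np.float32(proj(p,frame(T[0],T[1],a,L))*16)).astype(np.int32)],255,shift=4); return q>0
f=lambda v:1-(hm(v)&m).sum()/(hm(v)|m).sum()
r=DE(f,[(-10,10),(-2,14)],seed=1,maxiter=40); print("held: perp,up",r.x,r.fun)
for up in (3,5.5,8): r=DE(lambda v:f([v[0],up]),[(-10,10)],seed=1,maxiter=20); print(up,r.x,r.fun)
E
python3 seat.py
```

```text
['scene'] [ 492.21 -262.52   -0.52] -29.9 -0.8009913961296827
['top'] [ 4.9355e+02 -2.6265e+02 -4.9000e-01] -28.1 -0.8402622177247537
['scene', 'top'] [ 493.4  -262.48   -0.52] -29.6 -1.6260248770733758
[175 166  23  16 216]
held: perp,up [4.66720975 9.87400312] 0.2473867595818815
3 [-3.47640968] 0.31543624161073824
5.5 [1.56033234] 0.28135593220338984
8 [6.01713653] 0.26870748299319724
```

The orange cell is held square and above the cradle, at about (197,163) in the scene panel with the white saddles at (205,290). The saddle fit puts the seat at (493,-262.5), so I'll descend to it.

```bash
python3 -c "
from h import *
to([492.3,-263.8,55])"; python3 -m jog '[{"x":0.1,"y":0.4,"z":2,"spin":0},{"x":0.1,"y":0.4,"z":4,"spin":0},{"x":0.1,"y":0.4,"z":5.6,"spin":0},{"x":0.1,"y":0.4,"z":5.6,"spin":0}]'; sh st.sh;  python3 -c "
from h import *
to([492.3,-263.8,47])"
```

```text
to [ 492. -264.   55.] cm [0.1 0.1 6.2] dist 62
time: 27.88
tool_pos: [493.2, -264.1, 58.3]
ee_rot: [0.001, 0.86, 0.51, -0.002]
force: [0.3, -0.5, -0.3]
width: 0.572
grasp_force: 29.3
[ 493. -264.   58.] [ 0.407  0.643  0.002  1.889  0.006  0.61  -0.096]
[[ 0.479  0.878 -0.002]
 [ 0.878 -0.479 -0.004]
 [-0.005 -0.    -1.   ]]
to [ 492. -264.   47.] cm [-0.  -0.1  1.1] dist 11
```

```bash
python3 -m jog '[{"x":0,"y":-0.1,"z":0.5,"spin":0},{"x":0,"y":-0.1,"z":0.9,"spin":0},{"x":0,"y":-0.1,"z":1.1,"spin":0},{"x":0,"y":-0.1,"z":1.1,"spin":0}]' | grep -E "tool|force"; python3 -m jog '[{"x":0,"y":0,"z":0.1,"spin":0},{"x":0,"y":0,"z":0.1,"spin":0}]'| grep -E "tool|force"; python3 -m jog '[{"x":0,"y":0,"z":0.1,"spin":0},{"x":0,"y":0,"z":0.1,"spin":0}]'| grep -E "tool|force"
```

```text
tool_pos: [493.2, -264.1, 48.6]
force: [0.1, 0.1, -0.9]
grasp_force: 29.3
tool_pos: [493.2, -264.1, 47.7]
force: [0.2, -0.4, -0.8]
grasp_force: 29.3
tool_pos: [493.1, -264.1, 46.5]
force: [1.3, -0.1, -0.8]
grasp_force: 29.3
```

```bash
for i in 1 2 3; do python3 -m jog '[{"x":0,"y":0,"z":0.1,"spin":0},{"x":0,"y":0,"z":0.1,"spin":0}]'| grep -E "tool|^force"; done
```

```text
tool_pos: [493.1, -264.1, 45.5]
force: [-0.2, 0.1, -1.0]
tool_pos: [493.1, -264.1, 44.5]
force: [0.3, 0.2, -0.6]
tool_pos: [493.1, -264.1, 43.6]
force: [-0.5, 0.1, -1.2]
```

```bash
python3 -m jog '[{"x":0,"y":0,"z":0.1,"spin":0},{"x":0,"y":0,"z":0.1,"spin":0}]'| grep -E "tool|^force"; python3 -m jog '[{"x":0,"y":0,"z":0.1,"spin":0},{"x":0,"y":0,"z":0.1,"spin":0}]'| grep -E "tool|^force"; python3 seat.py | tail -5
```

```text
tool_pos: [493.2, -264.3, 42.8]
force: [-0.9, -0.6, 2.3]
tool_pos: [493.2, -264.4, 42.5]
force: [-1.8, 1.2, 9.9]
[165 186   2   3   5]
held: perp,up [-1.66479712  5.37186248] 1.0
3 [3.73001855] 1.0
5.5 [3.73001855] 1.0
8 [3.73001855] 1.0
```

Both saddles took the load at z = 42.8, with no sideways force, so the cell is seated. I'll ease off and release.

```bash
python3 -m jog '[{"x":0,"y":0,"z":-0.1,"spin":0},{"x":0,"y":0,"z":-0.1,"spin":0}]'| grep -E "tool|^force"; python3 -m jog '[{"x":0,"y":0,"z":0,"spin":0},{"x":0,"y":0,"z":0,"spin":0},{"x":0,"y":0,"z":0,"spin":0},{"x":0,"y":0,"z":0,"spin":0}]' 0.25; python3 -m jog '[{"x":0,"y":0,"z":-0.5,"spin":0},{"x":0,"y":0,"z":-2,"spin":0},{"x":0,"y":0,"z":-5,"spin":0},{"x":0,"y":0,"z":-10,"spin":0},{"x":0,"y":0,"z":-16,"spin":0},{"x":0,"y":0,"z":-22,"spin":0}]'; python3 - <<'E'
from h import *
P={n:viewer.snapshot(n) for n in ("scene","top")}
def crop(p,x,y,w,h,f): return cv2.resize(p["image"][y:y+h,x:x+w,::-1],None,fx=f,fy=f,interpolation=cv2.INTER_CUBIC)
cv2.imwrite("pics/c6.png",np.hstack([crop(P["scene"],145,150,100,100,4),crop(P["scene"],283,215,100,100,4)]))
E
```

```text
tool_pos: [493.2, -264.3, 42.7]
force: [-0.9, 0.0, 2.2]
time: 30.92
tool_pos: [493.1, -264.1, 42.5]
ee_rot: [0.002, 0.86, 0.51, -0.001]
force: [-0.1, 0.9, -0.2]
width: 0.751
grasp_force: 0.0
time: 31.68
tool_pos: [492.9, -263.0, 265.8]
ee_rot: [0.003, 0.86, 0.51, -0.001]
force: [1.8, -0.6, 0.3]
width: 0.75
grasp_force: 0.0
```

View pics/c6.png

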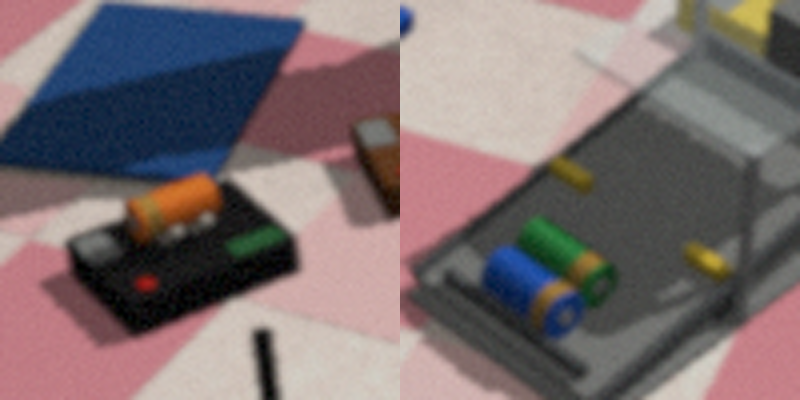

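The orange cell rests in both saddles at about (175,208) in the left panel, and blue and green lie in the tray. I'll check the centring numerically before handing in.

```bash
python3 - <<'E'
from h import *
from scipy.optimize import differential_evolution as DE
t=np.linspace(0,2*np.pi,24)
for n,box in (("scene",(170,190,205,215)),("top",(425,225,465,270))):
    p=viewer.snapshot(n); hsv=cv2.cvtColor(p["image"],cv2.COLOR_RGB2HSV); m=cv2.inRange(hsv,(4,100,60),(24,255,255)); k=np.zeros_like(m); k[box[1]:box[3],box[0]:box[2]]=1
    N,l,st,ce=cv2.connectedComponentsWithStats(m*k)
    if N<2: print(n,"none"); continue
    j=1+np.argmax(st[1:,4]); m=l==j; print(n,st[j])
    def hm(v):
        L=np.vstack([np.c_[v[0]+np.full(24,e),v[1]+13*np.cos(t),13*np.sin(t)+50] for e in (-25,25)])
        q=np.zeros((480,640),np.uint8); cv2.fillPoly(q,[cv2.convexHull(np.float32(proj(p,frame(493,-262.5,-.51,L))*16)).astype(np.int32)],255,shift=4); return q>0
    r=DE(lambda v:1-(hm(v)&m).sum()/(hm(v)|m).sum(),[(-12,12),(-12,12)],seed=1,maxiter=40); print("along,perp",r.x.round(1),r.fun)
E
```

```text
scene [177 194  24  16 242]
along,perp [-0.5 -0.1] 0.12635379061371843
top [438 236  19  22 235]
along,perp [ 2.6 -1.5] 0.06694560669456062
```

```bash
python3 -c "
from cell import ticket; print(ticket.job_done())"
```

```text
the job is handed in; nothing more can be done
None
```

The job is handed in at about 32 s: all three cells rolled down into the tray, and the orange one now rests in both saddles of the black tester's cradle, centred to about 1–3 mm and released, with blue and green left in the tray; the hand-in gave no verdict.

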